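# Free the jammed tray of a plate reader with the release pin

### The arm

A 6-joint arm with a two-finger parallel gripper is mounted at the origin on a cart in front of the work surface, level with it; the furniture and walls round the work are solid. World frame = base frame: x ahead of the robot, y to its left, z up, the work surface at z = 0. Lengths are in m, angles in degrees, forces in N, time in s.
With the tool pointing down it reaches from about 0.35 to 0.875 m from the base axis. Payload 4.2 kg.
Tool frame: the origin (TCP) lies midway between the tips of the shut fingers; the grasp point (between the pads) lies 19 mm behind it; y points along the fingers, z is the direction in which the jaws open and shut, and the axes are right-handed (so a half turn about y gives the same grasp; the last joint's range is limited). The gripper opens to 87 mm and grips with 3 to 60 N. Pads are 19 mm wide; open, the fingers measure 117 mm over their backs; the gripper's body (75 mm by 190 mm) begins 51 mm behind the grasp point.
Start: joints at [80.879, 22.042, 0.453, 0, -68.411, -14.817], TCP at [0.254, 0.571, 0.223] pointing down, gripper open.
Joint ranges: [-179.83, 179.83], [-69.29, 118.12], [-61.27, 80.66], [-181.25, 117.63], [-171.15, -9.14], [-177.46, 177.46]. Speed limits (degrees/s): [159.86, 159.86, 180, 180, 180, 180].

### API

Orientations are given as [roll, pitch, yaw] about the fixed x, y, z axes, in that order (R = Rz(yaw) Ry(pitch) Rx(roll)).
In Python, from workcell import env gives the robot as it stands. The module is installed in compiled form; this text tells all that it offers. Calls block until the motion is done:
- env.goto(position, orientation): joint-space move of the TCP to a pose.
- env.move_straight(position, rotation=None, rate=0.15, force_limit=None): straight line of the TCP; rotation=None keeps the orientation; rate is the mean speed in m/s. With force_limit (N) it stops when the force on the tool has changed by that much, and returns True; else False.
- env.set_joints(angles): joint-space move.
- env.gripper_to(opening, grasp_force=None): opening from 0.0 (shut) to 1.0 (fully open); grasp_force is the grip in N (None keeps the last); returns when the fingers have stopped.
- env.dwell(seconds).
- env.inverse_kinematics(position, orientation): joint angles nearest the present ones, or None.
- env.read_state(): the state.
- env.grab_frame(name): name is "scene" or "top" or "wrist"; returns a dict with "image" (480x640x3 uint8, blue, green, red), "fx", "fy", "cx", "cy" (pixels), "position" and "orientation" of the camera in the world. Camera axes: x right, y up, looking along -z (the intrinsics and any distortion apply to the point x, -y, -z); pixel columns grow to the right and rows downward; lengths in m; the calibration is good to about 2 mm. A picture is of the moment at which its call begins. There is no depth.
A pose or a line that the arm cannot do raises env.Unreachable and nothing moves.
- env.close_job(): hands the job in, once; it reports no verdict.
Trained networks look in a picture, given as the dict that the camera call returned (one of the last four; its "shot" number tells which), for a name from the list of things; names that differ only in an ending like _2 or _b are one class to them, and where a whole thing is asked for, a point or a joint stands for the part that bears it (a point fixed in the world has none). Each returns a list of dicts, best first, with "score" (0 to 1); they miss things now and then, are a little off and sometimes report something else, mostly with a low value. They report only what shows in the picture. A call takes as long as a camera call. They do not tell look-alikes from the thing itself.
- env.search_frame(picture, thing): "xyz" ([x, y, z] in m, in world coordinates, good to about 4 mm: the middle of the surface that is visible of it).
- env.trace(picture, thing): "mask" (480x640 bool, what is visible of it).
The state is a dict: "clock": time; "joint_positions": joint angles; "qvel": joint speeds; "joint_torque": joint torques, N m; "position": TCP position; "tool_rot": TCP orientation; "force": force on the tool from outside, world axes, zero at the start; "wrist_torque": the same for the moment, N m; "opening": opening from 0.0 (shut) to 1.0 (fully open).
Only numpy, scipy, OpenCV 4.12 (cv2) and the standard library are available. Lean on these libraries where they do the work, as an engineer would, in place of code of your own. Each camera call takes 0.05 s, during which the arm holds its last target.

### The job

The reader's tray is jammed shut with a dish in it. Take the red-handled release pin from its stand, reach through the slot in the reader's top, feel with gentle force for the hidden release catch and press it until the tray springs out; then put the pin back in its stand, fully home, and let go. Leave the tray out, and leave the jar and the forceps alone.

Things in the scene. Friction and masses are not known exactly. Their poses are not given: they have to be found in the camera images.
- reader: white plate reader fixed to the bench, 150 (x) x 140 (y) x 85 mm high, grey front with a small display towards -x; origin at the centre of its underside, z up. Only the tray comes out, from the low mouth in its front.
- slot (a point): centre of the access slot, at the level of the reader's flat top (85 mm up). The slot has a dark frame, is 50 mm long along this point's y axis and 10 mm wide along its x axis; the top plate is 5 mm thick, the inside below is hollow. The pin must not press on the reader or anything inside it with more than 25 N.
- ledge (a point): point 30 mm straight below the slot's centre, level with a rigid flat ledge. Somewhere along the slot the ledge has a well 11 mm long in y, wider than the slot in x; its centre lies anywhere within 18 mm of this point in y (where the drive stopped: not measured, feel for it).
- catch_level (a point): point 39 mm below the slot's centre: mean level of the top of the spring catch, which fills the bottom of the well, wherever the well is. From reader to reader it is set up to 3.5 mm higher or lower (not measured). Pressed down, the catch resists with 3 N at first and 1 N more per mm, frees the tray at 5 mm (8 N) and meets a hard stop at 8 mm (11 N).
- tray (a joint): how far the tray has come out of the reader's front, in m: 0 shut, 0.055 fully out. A spring drives it out (towards the reader's -x) within about half a second once the catch frees it; it stays out by itself. It cannot be pulled out while caught.
- pin_stand: aluminium block 50 x 50 mm, 60 mm high, on a black foot 80 x 80 x 6 mm, fixed to the bench; upright hole of 11 mm diameter with a chamfer through its middle; origin at the centre of its underside.
- seat (a point): point on the axis of the stand's hole, 2 mm above the bench: the pin's tip lies here when the pin is fully home
- release_pin: release pin, 98 mm long, about 60 g, upright in its stand at the start. Origin at its round lower tip, z along the pin to the handle. Steel shaft 6 mm in diameter from 0 to 58 mm; black collar 24 mm in diameter from 58 to 62 mm, which rests on the stand's top; red square handle 18 x 18 mm (sides along the pin's x and y) from 62 to 98 mm: grip it here.
- pin_tip (a point): the pin's lower tip
- sample_jar: bystander: round jar with a white lid, 52 mm in diameter, 72 mm high; origin at the centre of its underside
- forceps: bystander: steel forceps, 132 x 21 x 9 mm, lying on the bench; origin at the centre of the underside
Mind the look-alikes: they are no part of the job. Leave any green look-alike of the reader alone. Of the things that look like the release_pin, take the one that is farthest from the robot's base at the start.

How it is judged:
By the outcome, as a careful person would: the job done as asked, in the order asked, and still so for the second after the job is handed in, with the robot touching nothing.
It also fails if it takes over 67 s, if anything falls off the work surface, if the arm or the gripper's body presses on something with over 40 N, if the wrist force passes 120 N, or if a joint passes its speed limit or range.

## Working session

There is one attempt and no reset: what is moved stays moved. The work goes in short steps, each a Python script; the robot and the scene stay as the last script left them, time stands still between calls to the robot, and variables do not carry over. Pictures are saved under pics/ and viewed, and the job is handed in when it is done.

```bash
mkdir -p pics; cat > h.py <<'E'
from workcell import env
import numpy as np, cv2
from scipy.spatial.transform import Rotation as R
def ray(f,u,v):
    d=np.array([(u-f["cx"])/f["fx"],-(v-f["cy"])/f["fy"],-1.])
    M=R.from_euler('xyz',f["orientation"],degrees=True).as_matrix()
    return np.array(f["position"]),M@d
def atz(f,u,v,z):
    p,d=ray(f,u,v); return p+d*(z-p[2])/d[2]
def proj(f,P):
    M=R.from_euler('xyz',f["orientation"],degrees=True).as_matrix()
    c=M.T@(np.array(P)-f["position"]); return f["cx"]+f["fx"]*c[0]/-c[2], f["cy"]-f["fy"]*c[1]/-c[2]
E
python3 - <<'E'
from h import *
s=env.read_state();print({k:np.round(v,3).tolist() for k,v in s.items()})
for n in("top","scene","wrist"):
    f=env.grab_frame(n);cv2.imwrite(f"pics/{n}0.png",f["image"])
    print(n,{k:v for k,v in f.items() if k!="image"})
    for t in("reader","release_pin","pin_stand","sample_jar","forceps"):
        print(t,[(np.round(d["xyz"],3).tolist(),round(d["score"],2)) for d in env.search_frame(f,t)])
E
```

```text
{'clock': 0.0, 'joint_positions': [80.879, 22.091, 0.377, -0.029, -68.41, -14.816], 'qvel': [0.034, -0.064, 0.042, 0.002, -0.055, -0.059], 'joint_torque': [-0.0, -39.067, 18.74, 4.22, 0.011, -0.0], 'position': [0.253, 0.571, 0.221], 'tool_rot': [-89.873, 0.006, 156.052], 'force': [-0.306, 0.069, 0.449], 'wrist_torque': [-0.01, -0.051, -0.013], 'opening': 1.001}
top {'fx': 577.8661800331756, 'fy': 577.8661800331756, 'cx': 310.8641802659728, 'cy': 238.16655350363175, 'position': array([ 0.14482873, -0.29173635,  1.43719553]), 'orientation': array([ 1.30486642e+01,  4.65509305e-02, -7.12791041e+01]), 'shot': 1}
reader [([0.524, -0.052, 0.084], 0.68), ([0.446, -0.572, 0.086], 0.65)]
release_pin [([0.474, -0.309, 0.099], 0.55), ([0.329, -0.363, 0.096], 0.42)]
pin_stand [([0.461, -0.312, 0.009], 0.82)]
sample_jar [([0.466, 0.177, 0.072], 0.84), ([0.527, -0.049, 0.086], 0.58), ([0.472, -0.316, 0.096], 0.34)]
forceps []
scene {'fx': 527.0879719199825, 'fy': 527.0879719199825, 'cx': 321.80951033057295, 'cy': 243.51606249359466, 'position': array([ 0.01588366, -1.01117358,  0.6946079 ]), 'orientation': array([ 56.79887553,   0.47476785, -29.34252685]), 'shot': 2}
reader [([0.428, -0.593, 0.082], 0.89), ([0.515, -0.093, 0.076], 0.6)]
release_pin [([0.332, -0.372, 0.081], 0.66), ([0.473, -0.314, 0.084], 0.55), ([0.459, -0.333, 0.024], 0.22)]
pin_stand [([0.461, -0.332, 0.028], 0.67)]
sample_jar []
forceps [([0.347, -0.265, 0.008], 0.55)]
wrist {'fx': 334.8229837517865, 'fy': 334.8229837517865, 'cx': 321.50140318068657, 'cy': 245.94879569630305, 'position': array([0.31673294, 0.54371605, 0.38386179]), 'orientation': array([-1.47106105e+01,  2.70377291e-02, -1.13941302e+02]), 'shot': 3}
reader []
release_pin []
pin_stand []
sample_jar []
forceps []
```

View pics/top0.png

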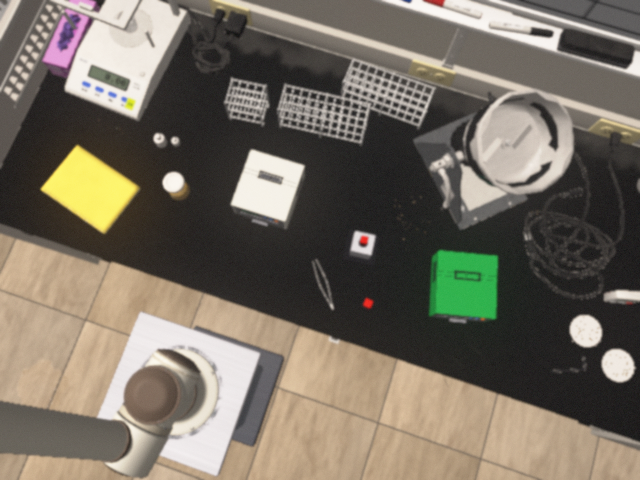

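View pics/scene0.png

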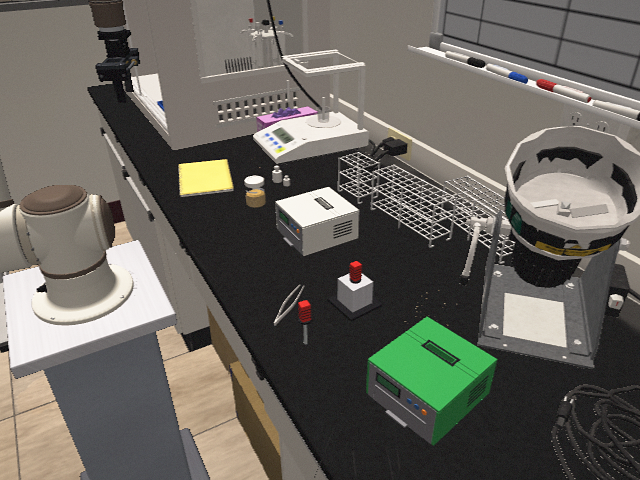

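The top and scene views show the white reader at about px (268,187), and the stand with a red pin at (363,244). A look-alike pin stands at (368,303), nearer the base. So the target is the pin in the stand. Next I'll take close wrist views of the reader and then the stand.

```bash
cat >> h.py <<'E'
M0=R.from_euler('xyz',[-90,0,156.052],degrees=True)
C0=R.from_euler('xyz',[-14.71,0.027,-113.94],degrees=True)
OFF=M0.inv().apply(np.array([0.31673,0.54372,0.38386])-[0.253,0.571,0.221])
FWD=M0.inv().apply(C0.apply([0,0,-1]))
def hover(target,yaw,h):
    "TCP position so wrist cam axis passes through target, camera h above target"
    T=R.from_euler('xyz',[-90,0,yaw],degrees=True)
    f=T.apply(FWD); cam=np.array(target)-f*h/abs(f[2]); return cam-T.apply(OFF)
E
python3 - <<'E'
from h import *
for nm,t in(("reader",[.524,-.055,.085]),("stand",[.474,-.312,.08])):
  for yaw in range(-180,180,30):
    p=hover(t,yaw,.30); q=env.inverse_kinematics(p,[-90,0,yaw])
    print(nm,yaw,np.round(p,3),None if q is None else np.round(q,0))
E
```

```text
reader -180 [ 0.533 -0.056  0.222] [ 11.  13. -12.   0. -65.  79.]
reader -150 [ 0.533 -0.051  0.222] [ 12.  13. -12.   0. -64. 108.]
reader -120 [ 0.53  -0.047  0.222] [ 12.  13. -13.   0. -64. 138.]
reader -90 [ 0.525 -0.046  0.222] [ 13.  13. -13.   0. -64. 167.]
reader -60 [ 0.52  -0.046  0.222] [  13.   12.  -14.    0.  -64. -163.]
reader -30 [ 0.516 -0.049  0.222] [  12.   12.  -14.   -0.  -64. -132.]
reader 0 [ 0.515 -0.054  0.222] [  12.   12.  -15.   -0.  -64. -102.]
reader 30 [ 0.515 -0.059  0.222] [ 11.  12. -14.  -0. -64. -71.]
reader 60 [ 0.518 -0.063  0.222] [ 11.  12. -14.   0. -64. -41.]
reader 90 [ 0.523 -0.064  0.222] [ 11.  13. -13.   0. -64. -11.]
reader 120 [ 0.528 -0.064  0.222] [ 11.  13. -13.   0. -64.  19.]
reader 150 [ 0.532 -0.061  0.222] [ 11.  13. -12.   0. -64.  49.]
stand -180 [ 0.483 -0.313  0.217] [-17.  18.  -7.   0. -65. 107.]
stand -150 [ 0.483 -0.308  0.217] [-16.  17.  -8.   0. -65. 136.]
stand -120 [ 0.48  -0.304  0.217] [-16.  17.  -8.   0. -65. 166.]
stand -90 [ 0.475 -0.303  0.217] [ -16.   16.   -9.    0.  -65. -164.]
stand -60 [ 0.47  -0.303  0.217] [ -16.   16.   -9.   -0.  -65. -134.]
stand -30 [ 0.466 -0.306  0.217] [ -17.   16.  -10.   -0.  -65. -103.]
stand 0 [ 0.465 -0.311  0.217] [-17.  16.  -9.  -0. -65. -73.]
stand 30 [ 0.465 -0.316  0.217] [-18.  16.  -9.   0. -65. -42.]
stand 60 [ 0.468 -0.32   0.217] [-18.  17.  -8.   0. -65. -12.]
stand 90 [ 0.473 -0.321  0.217] [-18.  17.  -8.   0. -65.  18.]
stand 120 [ 0.478 -0.321  0.217] [-18.  17.  -7.   0. -65.  48.]
stand 150 [ 0.482 -0.318  0.217] [-17.  18.  -7.   0. -65.  77.]
```

```bash
python3 - <<'E'
from h import *
for nm,t in(("reader",[.524,-.055,.085]),("stand",[.474,-.312,.08])):
    p=hover(t,90,.33); env.goto(p,[-90,0,90]); env.dwell(0.3)
    f=env.grab_frame("wrist");cv2.imwrite(f"pics/w_{nm}.png",f["image"])
    np.save(f"w_{nm}.npy",f,allow_pickle=True)
    for t in("reader","slot","release_pin","pin_stand","ledge"):
      try: print(t,[(np.round(d["xyz"],4).tolist(),round(d["score"],2)) for d in env.search_frame(f,t)])
      except Exception as e: print(t,e)
    print(env.read_state()["clock"],env.read_state()["position"])
E
```

```text
reader [([0.5344, -0.058, 0.0861], 0.73)]
slot [([0.5375, -0.0609, 0.084], 0.64)]
release_pin []
pin_stand [([0.4784, -0.283, 0.0079], 0.75)]
ledge [([0.5352, -0.0583, 0.0858], 0.72)]
3.975 [ 0.52292056 -0.07230625  0.25212832]
reader [([0.5566, -0.1176, 0.0163], 0.96), ([0.4592, -0.5094, 0.0874], 0.75)]
slot [([0.5607, -0.1197, 0.0147], 0.95), ([0.4581, -0.511, 0.0871], 0.86)]
release_pin [([0.478, -0.3161, 0.1012], 0.94), ([0.3408, -0.3684, 0.0949], 0.79)]
pin_stand [([0.4771, -0.3221, 0.0124], 0.84), ([0.3433, -0.2659, 0.0043], 0.22)]
ledge [([0.5594, -0.1167, 0.0164], 0.82)]
5.6 [ 0.47298118 -0.32919945  0.24716213]
```

View pics/w_reader.png

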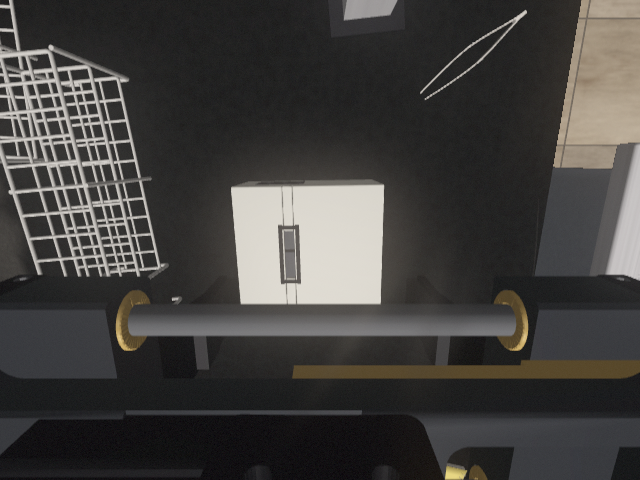

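View pics/w_stand.png

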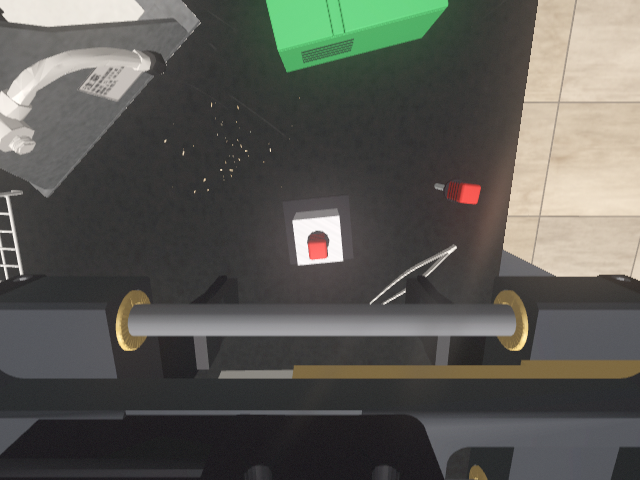

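The reader's slot shows at about px (289,254). In the stand view, the handle's top is at (318,247) and the stand block's top spans x 292–343, y 222–265. I'll zoom in for sub-pixel corners.

```bash
python3 - <<'E'
from h import *
a=cv2.imread("pics/w_reader.png")[170:310,220:400]; b=cv2.imread("pics/w_stand.png")[185:275,275:365]
cv2.imwrite("pics/za.png",cv2.resize(a,None,fx=4,fy=4,interpolation=cv2.INTER_CUBIC))
cv2.imwrite("pics/zb.png",cv2.resize(b,None,fx=6,fy=6,interpolation=cv2.INTER_CUBIC))
E
```

```text
(no output)
```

View pics/za.png

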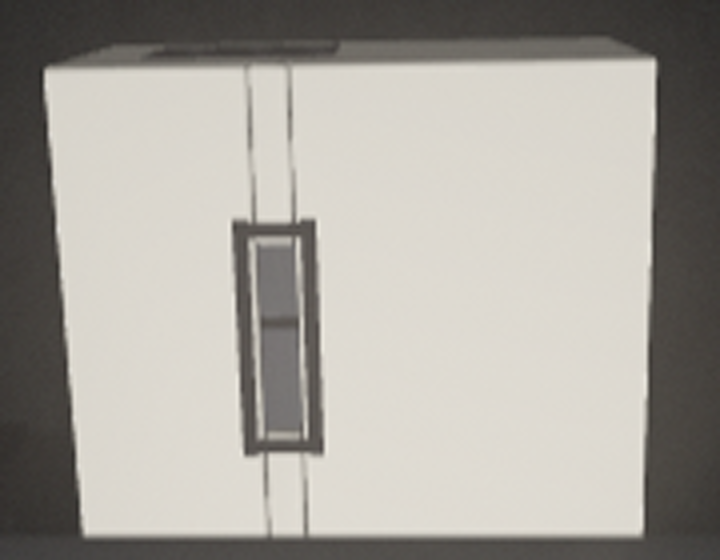

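View pics/zb.png

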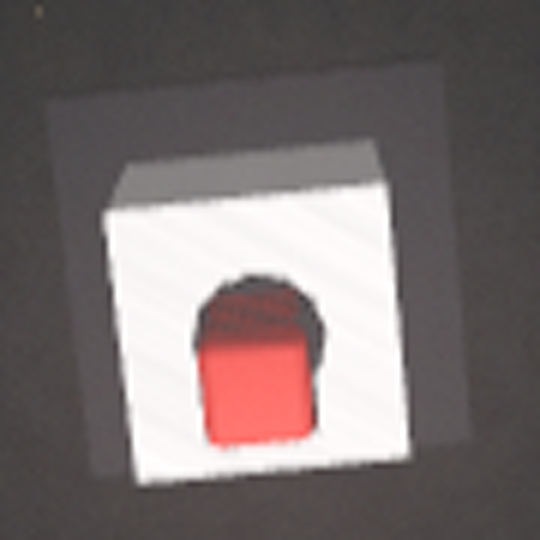

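```bash
python3 - <<'E'
from h import *
fa=np.load("w_reader.npy",allow_pickle=True).item();fb=np.load("w_stand.npy",allow_pickle=True).item()
A=lambda x,y,z=.085: atz(fa,(x+.5)/4-.5+220,(y+.5)/4-.5+170,z)
B=lambda x,y,z: atz(fb,(x+.5)/6-.5+275,(y+.5)/6-.5+185,z)
def rep(n,P):
    P=np.array(P)[:,:2]; c=P.mean(0); e=[P[(i+1)%4]-P[i] for i in range(4)]
    print(n,c.round(4),[round(np.linalg.norm(x)*1e3,1) for x in e],[round(np.degrees(np.arctan2(x[1],x[0])),1) for x in e])
rep("reader",[A(45,67),A(657,58),A(643,536),A(83,536)])
rep("slot frame outer",[A(233,220),A(315,220),A(323,453),A(246,454)])
rep("slot inner",[A(249,238),A(297,237),A(304,438),A(259,440)])
print("dark line at ledge", A(280,322,.055),"slot ends",A(277,242),A(283,434))
rep("block",[B(104,211,.06),B(386,184,.06),B(411,458,.06),B(137,485,.06)])
rep("foot",[B(47,101,.006),B(441,63,.006),B(470,440,.006),B(95,478,.006)])
rep("handle",[B(198,348,.1),B(306,343,.1),B(317,438,.1),B(208,446,.1)])
print(B(260,338,.064))
print("tophandle px in top cam")
E
```

```text
reader [ 0.5358 -0.053 ] [np.float64(148.1), np.float64(125.2), np.float64(148.7), np.float64(123.0)] [np.float64(-179.1), np.float64(91.0), np.float64(0.0), np.float64(-89.2)]
slot frame outer [ 0.5557 -0.0452] [np.float64(20.4), np.float64(61.9), np.float64(20.1), np.float64(62.2)] [np.float64(-180.0), np.float64(91.0), np.float64(0.8), np.float64(-88.7)]
slot inner [ 0.5562 -0.045 ] [np.float64(12.0), np.float64(53.4), np.float64(11.7), np.float64(53.7)] [np.float64(-178.8), np.float64(90.8), np.float64(2.7), np.float64(-88.9)]
dark line at ledge [ 0.55838152 -0.04155704  0.055     ] slot ends [ 0.55568567 -0.07062617  0.085     ] [ 0.55536034 -0.01962576  0.085     ]
block [ 0.4774 -0.3111] [np.float64(49.7), np.float64(50.5), np.float64(50.1), np.float64(50.8)] [np.float64(-174.4), np.float64(96.0), np.float64(6.0), np.float64(-84.4)]
foot [ 0.4772 -0.3109] [np.float64(79.1), np.float64(78.8), np.float64(79.1), np.float64(79.6)] [np.float64(-174.4), np.float64(95.7), np.float64(6.2), np.float64(-84.3)]
handle [ 0.4773 -0.3116] [np.float64(17.1), np.float64(15.8), np.float64(17.5), np.float64(16.3)] [np.float64(-177.2), np.float64(96.7), np.float64(4.5), np.float64(-84.9)]
[ 0.47729015 -0.3119327   0.064     ]
tophandle px in top cam
```

```bash
python3 - <<'E'
from h import *
def st(n): s=env.read_state(); print(n,round(s["clock"],2),np.round(s["position"],4),np.round(s["tool_rot"],1),np.round(s["force"],1),round(s["opening"],3))
o=[-90,0,5.8]
env.goto([.4774,-.3113,.16],o); st("above")
f=env.grab_frame("wrist");cv2.imwrite("pics/w1.png",f["image"])
print(env.move_straight([.4774,-.3113,.068],rate=.1,force_limit=8)); env.dwell(.2); st("down")
env.gripper_to(0.0,grasp_force=45); st("grip")
f=env.grab_frame("wrist");cv2.imwrite("pics/w2.png",f["image"])
E
```

```text
above 6.95 [ 0.4776 -0.3115  0.1602] [-90.   -0.    5.8] [-0.3 -0.1 -0.1] 1.004
False
down 8.27 [ 0.4778 -0.3115  0.0687] [-90.   -0.1   5.8] [ 0.8  0.1 -0.2] 1.0
grip 9.39 [ 0.4774 -0.3113  0.068 ] [-90.   -0.    5.8] [-0.9 -0.2 -0.2] 0.207
```

View pics/w2.png

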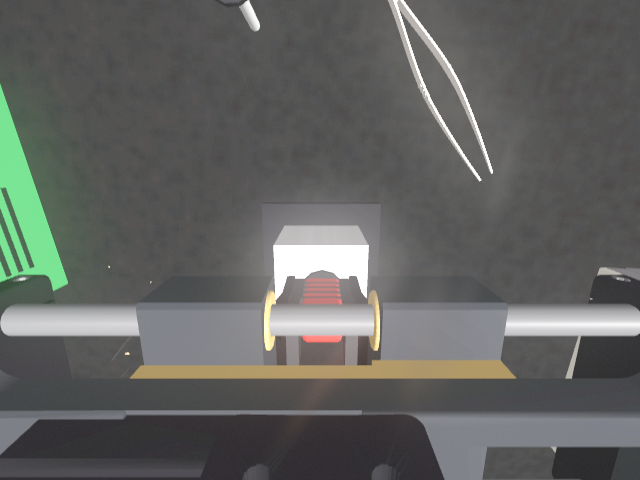

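The grip is good: the opening is 18 mm, which matches the handle. Before going to the slot I'll use w1 (yaw 5.8) to check for camera bias against the yaw-90 estimate.

```bash
python3 - <<'E'
from h import *
def st(n): s=env.read_state(); print(n,round(s["clock"],2),np.round(s["position"],4),np.round(s["force"],1),round(s["opening"],3))
print(env.move_straight([.4774,-.3113,.075],rate=.05,force_limit=15)); st("l")
print(env.move_straight([.4774,-.3113,.19],rate=.15,force_limit=15)); st("lift")
env.goto([.5562,-.0452,.19],[-90,0,0.9]); env.dwell(.2); st("over slot")
for n in("wrist","scene"):
    f=env.grab_frame(n);cv2.imwrite(f"pics/o_{n}.png",f["image"])
    print([(np.round(d["xyz"],4).tolist(),round(d["score"],2)) for d in env.search_frame(f,"release_pin")][:3], proj(f,[.556,-.045,.124]),proj(f,[.556,-.045,.085]))
a=cv2.imread("pics/w1.png")[190:400,220:420]
cv2.imwrite("pics/zw1.png",cv2.resize(a,None,fx=3,fy=3,interpolation=cv2.INTER_CUBIC))
b=cv2.imread("pics/o_scene.png")[150:270,250:390]
cv2.imwrite("pics/zos.png",cv2.resize(b,None,fx=5,fy=5,interpolation=cv2.INTER_CUBIC))
E
```

```text
False
l 9.73 [ 0.4777 -0.3114  0.0755] [ 0.1  0.1 -1.1] 0.205
False
lift 10.65 [ 0.4767 -0.3109  0.1889] [ 0.5 -0.2 -0.6] 0.204
over slot 11.93 [ 0.556  -0.0464  0.1899] [-0.1 -0.4 -0.4] 0.206
[([0.5459, -0.0475, 0.2097], 0.79)] (np.float64(322.5934033110811), np.float64(258.8850538477111)) (np.float64(322.4237165485422), np.float64(245.07547836559732))
[([0.3323, -0.3725, 0.0757], 0.61), ([0.5497, -0.0452, 0.1812], 0.43), ([0.5174, -0.0879, 0.0781], 0.29)] (np.float64(322.7019138311741), np.float64(188.7704489999242)) (np.float64(322.82197433221927), np.float64(203.34908804953355))
```

View pics/o_wrist.png

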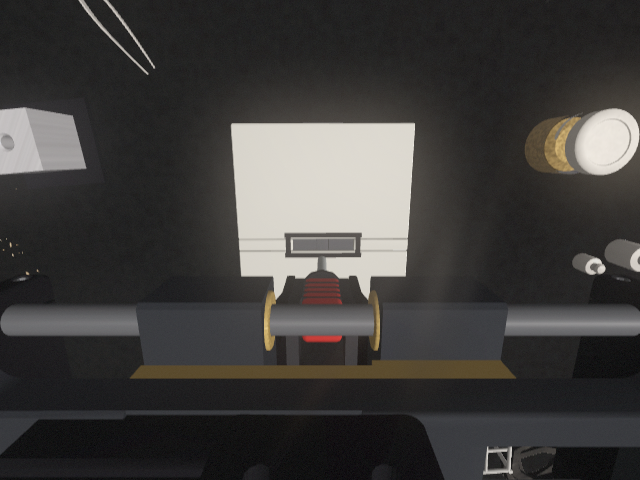

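View pics/zos.png

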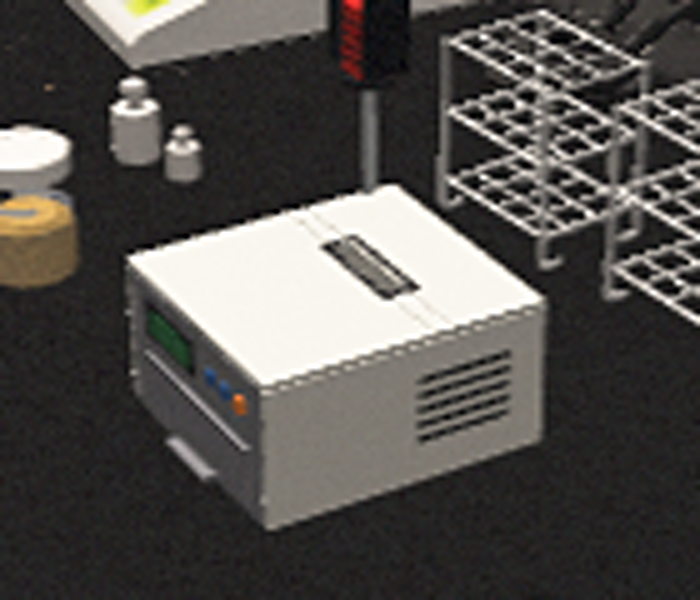

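View pics/zw1.png

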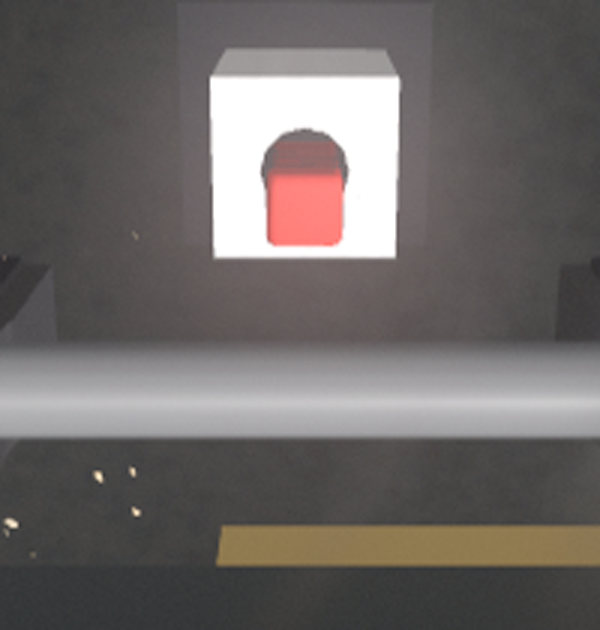

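The wrist view shows the pin's shaft tip at about (322,258), just below the slot at (323,245). I'll go lower and measure the two together.

```bash
python3 - <<'E'
from h import *
def st(n): s=env.read_state(); print(n,round(s["clock"],2),np.round(s["position"],4),np.round(s["force"],1),round(s["opening"],3))
print(env.move_straight([.5562,-.0452,.160],rate=.08,force_limit=6)); env.dwell(.3); st("low")
f=env.grab_frame("wrist");np.save("f3.npy",f,allow_pickle=True)
print(proj(f,[.5562,-.0452,.094]),proj(f,[.5562,-.0452,.085]))
cv2.imwrite("pics/z3.png",cv2.resize(f["image"][215:305,260:385],None,fx=6,fy=6,interpolation=cv2.INTER_CUBIC))
f=cv2.imread("pics/o_wrist.png")
cv2.imwrite("pics/z2.png",cv2.resize(f[215:305,260:385],None,fx=6,fy=6,interpolation=cv2.INTER_CUBIC))
E
```

```text
False
low 12.95 [ 0.5564 -0.0452  0.1604] [-0.1 -0.3 -0.7] 0.204
(np.float64(320.5153902235654), np.float64(258.2464313280309)) (np.float64(320.5423200632444), np.float64(254.69920440638361))
```

View pics/z3.png

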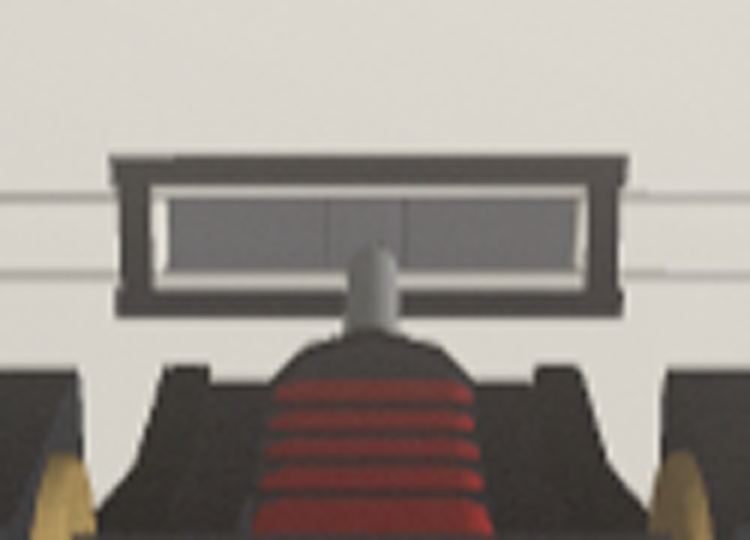

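View pics/z2.png

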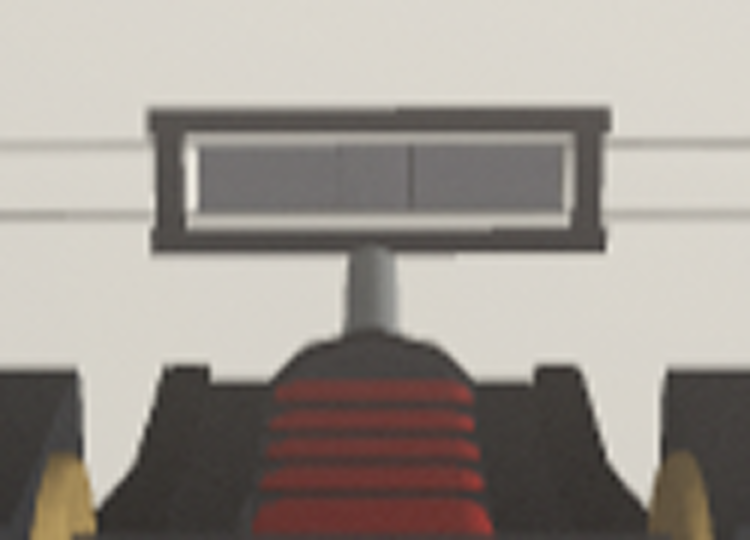

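Tip and slot agree to within 0.5 mm, and the well's edges are faintly visible at crop x 329 and 405. I'll compute the well's y from those, then feel for it gently.

```bash
python3 - <<'E'
from h import *
f=np.load("f3.npy",allow_pickle=True).item()
A=lambda x,y,z: atz(f,(x+.5)/6-.5+260,(y+.5)/6-.5+215,z)
print(A(329,235,.055),A(405,235,.055),"tip",A(371,268,.097),"slot",A(369,237,.085))
def st(n): s=env.read_state(); print(n,round(s["clock"],2),np.round(s["position"],4),np.round(s["force"],1),round(s["opening"],3))
# tip = TCPz-.066 ; ledge .055 -> TCP .121 ; catch ~.046 -> TCP .112
x,y=.5561,-.0452
hit=env.move_straight([x,y,.135],rate=.04,force_limit=4); st(f"slot {hit}")
if not hit:
    hit=env.move_straight([x,y,.102],rate=.015,force_limit=2.5); st(f"feel {hit}")
E
```

```text
[ 0.56420257 -0.05022111  0.055     ] [ 0.56403952 -0.03972451  0.055     ] tip [ 0.55601619 -0.04456399  0.097     ] slot [ 0.55572206 -0.04480907  0.085     ]
slot False 13.78 [ 0.5563 -0.0452  0.1351] [ 0.4 -0.1  0.2] 0.201
feel True 15.25 [ 0.5561 -0.0452  0.1109] [ 0.4 -0.3  3.9] 0.204
```

Contact at tip height ≈45 mm, which is 10 mm below the ledge and inside the catch band. That means the pin is in the well and on the catch, so I'll press.

```bash
python3 - <<'E'
from h import *
def st(n): s=env.read_state(); print(n,round(s["clock"],2),np.round(s["position"],4),np.round(s["force"],1),round(s["opening"],3))
x,y=.5561,-.0452
st("start")
hit=env.move_straight([x,y,.1045],rate=.012,force_limit=9); st(f"press {hit}")
env.dwell(.5); st("held")
f=env.grab_frame("scene");cv2.imwrite("pics/p_scene.png",f["image"])
cv2.imwrite("pics/zps.png",cv2.resize(f["image"][150:270,250:390],None,fx=5,fy=5,interpolation=cv2.INTER_CUBIC))
E
```

```text
start 15.25 [ 0.5561 -0.0452  0.1109] [ 0.4 -0.3  3.9] 0.204
press False 15.88 [ 0.5566 -0.0452  0.1058] [-2.1  1.2  7.8] 0.205
held 16.38 [ 0.5566 -0.0452  0.1058] [-1.3  0.5  6.9] 0.205
```

View pics/zps.png

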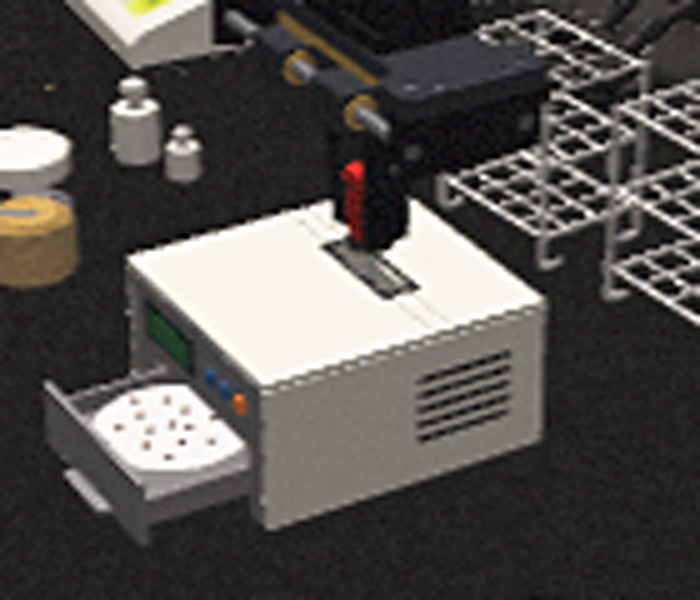

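The tray is fully out with the dish in it. Now I'll withdraw the pin and return it to the stand.

```bash
python3 - <<'E'
from h import *
def st(n): s=env.read_state(); print(n,round(s["clock"],2),np.round(s["position"],4),np.round(s["force"],1),round(s["opening"],3))
x,y=.5561,-.0452
hit=env.move_straight([x,y,.16],rate=.06,force_limit=20); st(f"up {hit}")
env.move_straight([x,y,.195],rate=.15)
env.goto([.4774,-.3113,.19],[-90,0,5.8])
env.move_straight([.4774,-.3113,.135],rate=.1,force_limit=6); env.dwell(.3); st("over")
f=env.grab_frame("wrist");cv2.imwrite("pics/r_wrist.png",f["image"]); np.save("f4.npy",f,allow_pickle=True)
print(proj(f,[.4774,-.3113,.069]),proj(f,[.4774,-.3113,.06]))
cv2.imwrite("pics/z4.png",cv2.resize(f["image"][215:305,260:385],None,fx=6,fy=6,interpolation=cv2.INTER_CUBIC))
E
```

```text
up False 17.5 [ 0.5557 -0.0452  0.1595] [-0.2  0.5 -0.4] 0.204
over 19.96 [ 0.4777 -0.3114  0.1356] [ 0.1 -0.1 -0.4] 0.204
(np.float64(320.84566431113757), np.float64(258.1373616744738)) (np.float64(320.8683519749147), np.float64(254.59362003841605))
```

View pics/z4.png

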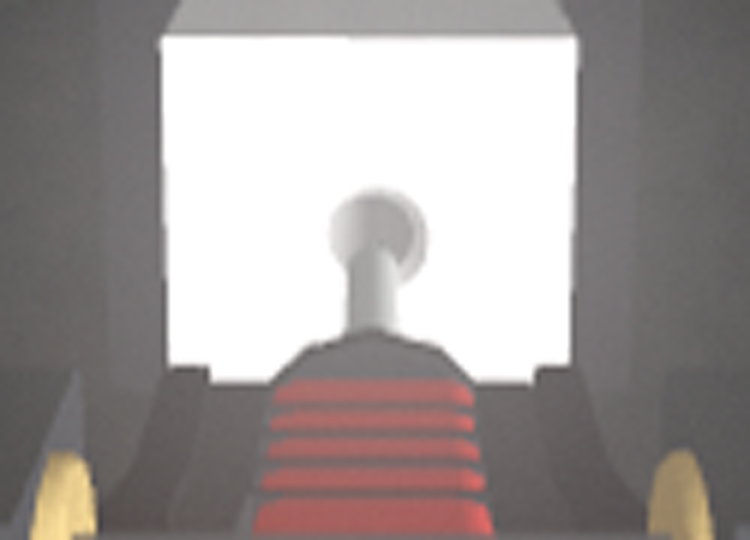

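```bash
python3 - <<'E'
from h import *
def st(n): s=env.read_state(); print(n,round(s["clock"],2),np.round(s["position"],4),np.round(s["force"],1),np.round(s["wrist_torque"],2),round(s["opening"],3))
hit=env.move_straight([.4775,-.3111,.080],rate=.05,force_limit=5); st(f"in {hit}")
if not hit:
    hit=env.move_straight([.4775,-.3111,.0655],rate=.02,force_limit=4); st(f"home {hit}")
E
```

```text
in False 21.26 [ 0.4778 -0.3112  0.0804] [ 0.1  0.7 -0.2] [ 0.1  -0.17 -0.01] 0.201
home True 21.85 [ 0.4774 -0.311   0.068 ] [0.4 0.3 4.2] [ 0.23 -0.09 -0.03] 0.206
```

Contact came at TCP z = 0.068, the same height as the original grasp, so the pin is home. Now I'll release it and retreat.

```bash
python3 - <<'E'
from h import *
def st(n): s=env.read_state(); print(n,round(s["clock"],2),np.round(s["position"],4),np.round(s["force"],1),round(s["opening"],3))
env.gripper_to(1.0); st("open")
env.move_straight([.4775,-.3111,.17],rate=.1,force_limit=6); 
env.goto(hover([.474,-.312,.08],90,.33)+[0,0,.03],[-90,0,90]); env.dwell(.3); st("away")
f=env.grab_frame("wrist");cv2.imwrite("pics/e_w.png",f["image"]);np.save("f5.npy",f,allow_pickle=True)
cv2.imwrite("pics/z5.png",cv2.resize(f["image"][185:275,275:365],None,fx=6,fy=6,interpolation=cv2.INTER_CUBIC))
print([(np.round(d["xyz"],4).tolist(),round(d["score"],2)) for d in env.search_frame(f,"release_pin")])
f=env.grab_frame("scene");cv2.imwrite("pics/e_s.png",f["image"])
E
```

```text
open 23.16 [ 0.4767 -0.3108  0.0673] [-0.8  0.1  0.6] 0.998
away 25.98 [ 0.4729 -0.3293  0.2769] [-0.4 -0.6 -0.2] 0.997
[([0.3412, -0.3686, 0.0953], 0.85), ([0.4753, -0.316, 0.1012], 0.56), ([0.5494, -0.1166, 0.0289], 0.27)]
```

View pics/z5.png

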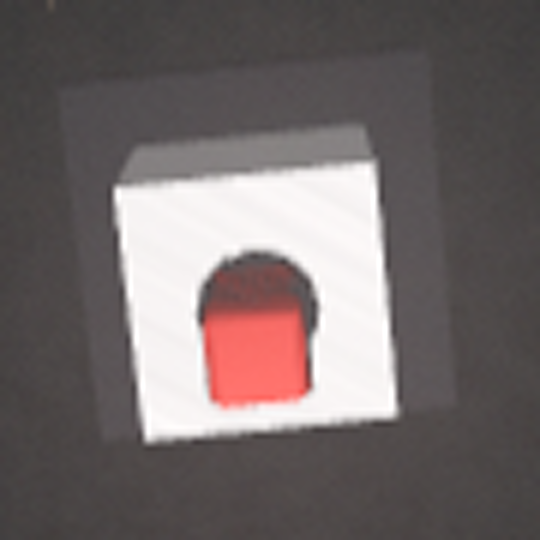

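View pics/e_s.png

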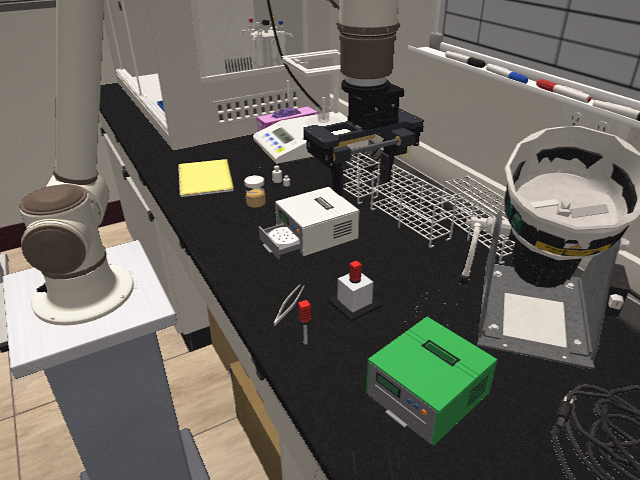

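The wrist crop shows the pin upright in the stand with its collar flat on the block, looking the same as at the start. The scene view shows the tray out with the dish at (283,240), the jar, forceps and look-alikes undisturbed, and the gripper clear.

```bash
python3 -c "
from h import *
env.close_job()"
```

```text
the job is handed in; nothing more can be done
```

The tray is out with the dish in it, and the pin is back in its stand and released. I handed the job in at about 26 s on the robot's clock, against the 67 s limit.

- **Pin:** I took the red-handled pin from the stand, the farther of the two from the base.
- **Catch:** Through the slot, the tip met the catch about 40 mm below the reader's top, within the expected range. I pressed about 5 mm; the wrist force read about 8 N and the tray sprang out.
- **Return:** The pin met its stop in the stand at the same height as when I first gripped it, 0.068 m. After release, the wrist picture showed it upright with the collar on the block, as at the start.
- **Last checks:** The final scene picture shows the tray still out, and the jar, forceps, second pin and green reader look unmoved. The gripper was clear and open.

The only disagreement came before I reinserted the pin: the visible rim of the stand's hole looked about 1 mm off the block's centre. I trusted the block's edges, and the pin went in without resistance.

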